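# Reject the rattling housing

### The job

Two sealed housings that look alike stand in the carrier; in one of them the inner weight has come loose and slides from end to end. Lift a housing out and tip it end-down to feel whether its weight shifts, find the rattler this way, then stand the rattler upright between the side plates of the empty holder, fully down on its floor. The sound housing must end standing upright in the carrier.

Things in the scene. Friction and masses are not known exactly. Their poses are not given: they have to be found in the camera images.
- housing_a: One of two sealed black plastic housings, alike outside: 66 mm long (its x), 40 wide (y), 60 high (z), grey seam 8 mm below the top, four screw heads and a flat grey disc on the cap. Origin: centre of the underside, z up. About 0.4 kg, of which 0.25 kg is a weight inside, fast at the middle in the sound one (2 mm of play). Exactly one of the two rattles; which one changes and cannot be seen.
- housing_b: The other housing: same size, frame and weight. In the rattler the weight, near the middle at first, slides along the housing's x to the low end once tipped over 15 deg, 38 mm from end to end. It stays there when the housing is levelled (little friction): between the two ends the moment of the load at the same level pose differs by about 0.09 N m about the housing's y.
- carrier: Fixed aluminium carrier, both housings standing in it, about 92 mm apart along its y, their x along its x. Origin: centre of the underside on the bench, z up. Floor 96 (x) x 150 (y) x 6 mm; plates 76 mm high along both long edges, inner faces at x = -42 and 42 mm, shut off the housings' ends: grip them here across their 40 mm width. Open at both y ends. Rib 4 mm high at y = 0.
- holder: Fixed, empty aluminium reject holder. Origin: centre of the underside on the bench, z up. Floor 74 (x) x 64 (y) x 6 mm; two side plates 76 mm high, inner faces at y = -26 and 26 mm; open at both x ends. A housing stands in it with its length along the holder's x, either way round, 6 mm free each side: no room there for fingers, so hold it across its 66 mm length to set it in.
- clear_spot (a point): A point on the bare bench top (z = 0) between the robot and the carrier; the bench is clear for 65 mm round it, so a housing can be set down here and taken again the other way.
Not all that is in view belongs to the job. What is shaped like the housing_a but pink is not meant.

How it is judged:
On the way:
1. one of the housings, lifted clear of the carrier, is tipped end-down by more than 17 degrees (((height (world z) of housing_a above 0.05 m and angle between housing_a's own z axis and vertical above 0.3 rad and angle between the x axis of housing_a and the z axis of carrier, either way round below 1.27 rad) or (height (world z) of housing_b above 0.05 m and angle between housing_b's own z axis and vertical above 0.3 rad and angle between the x axis of housing_b and the z axis of carrier, either way round below 1.27 rad))), for 0.1 s.
At the end, for the whole second after the job is handed in: The rattler stands upright (6 deg) on the holder's floor (4 mm), within 18 mm along and 12 mm across of its centre; the sound housing stands upright (6 deg) on the carrier's floor (4 mm), within 12 mm across and 62 mm along of its centre; both released and at rest ((((x of housing_a in the frame of holder between -0.018 and 0.018 m and y of housing_a in the frame of holder between -0.012 and 0.012 m and z of housing_a in the frame of holder between 0.002 and 0.01 m and angle between housing_a's own z axis and vertical below 0.1 rad) and (x of housing_b in the frame of carrier between -0.012 and 0.012 m and y of housing_b in the frame of carrier between -0.062 and 0.062 m and z of housing_b in the frame of carrier between 0.002 and 0.01 m and angle between housing_b's own z axis and vertical below 0.1 rad)) or ((x of housing_b in the frame of holder between -0.018 and 0.018 m and y of housing_b in the frame of holder between -0.012 and 0.012 m and z of housing_b in the frame of holder between 0.002 and 0.01 m and angle between housing_b's own z axis and vertical below 0.1 rad) and (x of housing_a in the frame of carrier between -0.012 and 0.012 m and y of housing_a in the frame of carrier between -0.062 and 0.062 m and z of housing_a in the frame of carrier between 0.002 and 0.01 m and angle between housing_a's own z axis and vertical below 0.1 rad))) and x of core_short_c0 in the frame of holder between -0.05 and 0.05 m and y of core_short_c0 in the frame of holder between -0.03 and 0.03 m and linear speed of each of housing_a, housing_b below 0.02 m/s and contact force between the fingers and housing_a below 0.1 N and contact force between the fingers and housing_b below 0.1 N); the robot touches nothing.
It also fails if it takes over 72 s, if anything falls off the work surface, if the arm or the gripper's body presses on something with over 40 N, if the wrist force passes 120 N, or if a joint passes its speed limit or range.

### The arm

A 6-joint arm with a two-finger parallel gripper is mounted at the origin on a cart in front of the work surface, level with it; the furniture and walls round the work are solid. World frame = base frame: x ahead of the robot, y to its left, z up, the work surface at z = 0. Lengths are in m, angles in rad, forces in N, time in s.
With the tool pointing down it reaches from about 0.375 to 0.9 m from the base axis. Payload 3.1 kg.
Tool frame: the origin (TCP) lies on the centre line of the jaws, within the pads' length; the fingertips stand 8 mm ahead of it and the grasp point (between the pads) lies 11 mm behind it; z points along the fingers, y is the line along which they close (so a half turn about z gives the same grasp; the last joint's range is limited). The gripper opens to 85 mm and grips with 20 to 120 N. Pads are 22 mm wide; open, the fingers measure 114 mm over their backs; the gripper's body (76 mm by 85 mm) begins 54 mm behind the grasp point. The pads swing forward as they close: fully open they stand 13 mm farther back than shut.
Start: joints at [-1.468, 0.527, 1.433, -0, 1.181, -0.178], TCP at [0.173, -0.6, 0.239] pointing down, gripper open.
Joint ranges: [-3.08, 3.08], [-0.75, 2.2], [0.22, 2.44], [-1.43, 4.57], [0, 2.65], [-2.85, 2.85]. Speed limits (rad/s): [2.79, 2.79, 3.14, 3.14, 3.14, 3.14].

### API

Orientations are given as a unit quaternion [x, y, z, w].
In Python, from station import * gives the robot as it stands.
- The arm moves only by the tool play_rows, never from a script. Its argument "rows" is a list of rows, each a list of 3 entries, a list of its own where there are three numbers: the turn, a rotation vector about the tool's x, y, z in degrees, then the shift along the tool's x, y, z in mm, then the closure, from 0 (fully open) to 1 (shut). In form: [[[ax, ay, az], [dx, dy, dz], jaw], ...]. A call has 1 to 12 rows; each row shifts and turns the commanded pose from where the row before left it, along the tool's axes as they then stand; what a row does not reach is not made up. A row lasts 1/12 s, in which the tool goes at most 41.7 mm and 7.16 degrees, less where a joint would pass 70% of its speed; a pose out of reach is approached as far as the arm can. A call with a gripper value outside its range is refused whole. The fingers move at their own pace and stop on an object; "grip_force" is the grip in N (left out, the last holds). Time passes only in rows, so rows that do not move let the fingers close. It gives the time, the measured TCP pose, the force, the opening and the grip force at its end, in the units of the state.
- sense(): the state, without advancing time (a new reading comes with each control period).
- snapshot(name): name is "side" or "top" or "wrist"; returns (picture, depth): 480x640x3 uint8, red, green, blue; 480x640 float32, m along the optical axis (not along the pixel's ray), 0 where there is no reading.
- get_calibration(name): a dict with "vfov" (degrees; the focal length in pixels is half the picture's height over the tangent of half this angle, whatever the lens; pixels are square), "cx", "cy" (the principal point, pixels), "xyz" and "attitude" of the camera in the world. Camera axes: x right, y down, z forward; pixel columns grow to the right and rows downward; lengths in m; the calibration is good to about 2 mm. The wrist camera is an equidistant fisheye: a pixel r from the principal point sees the ray r / f radians off the axis. A picture is of the moment at which its call begins: read the wrist's pose just before it. get_calibration takes no time and is no camera call; for the wrist camera it gives the pose at the moment of the call.
- sign_off(): hands the job in; it is judged then, once.
The state is a dict: "t": time; "q": joint angles; "qd": joint speeds; "tau": joint torques, N m; "tcp_pos": TCP position; "tool_rot": TCP orientation; "force": force on the tool from outside, world axes, zero at the start; "ft_torque": the same for the moment, N m; "finger_gap": opening from 0.0 (shut) to 1.0 (fully open); "gripper_force": force on a finger pad.
Only numpy, scipy, OpenCV 4.12 (cv2) and the standard library are available. Lean on these libraries where they do the work, as an engineer would, in place of code of your own. Each camera call takes 0.05 s, during which the arm holds its last target. There are 200 camera calls.

## Working session

There is one attempt and no reset: what is moved stays moved. The work goes in short steps, Python scripts to look and compute and a tool call to move; the robot and the scene stay as the last step left them, time stands still between calls to the robot, and variables do not carry over. Pictures are saved under pics/ and viewed, at most 10 in all, crops included, and the job is handed in when it is done.

Besides the shell and the picture viewer there is one more tool, called after "Call:" as name([rows], argument=value, ...), one row to a line, values as JSON. play_rows: Moves the arm, as the interface text tells. Its arguments: {"type":"object","properties":{"rows":{"type":"array","items":{"type":"array"}},"grip_force":{"type":"number"}},"required":["rows"]}

```bash
mkdir -p pics; ls; python3 - <<'E'
from station import *
import cv2,json
for n in ("top","side"):
    p,d=snapshot(n); cv2.imwrite(f"pics/{n}0.png",p[:,:,::-1]); 
    import numpy as np; np.save(f"{n}0.npy",d); print(n,get_calibration(n))
print(sense())
E
```

```text
pics
top {'vfov': 50.50516975005909, 'cx': 310.1547817713109, 'cy': 240.5182838257733, 'xyz': array([ 0.36049544, -0.27457216,  0.94419999]), 'attitude': array([ 0.70816132, -0.70006618,  0.06389948, -0.06581596])}
side {'vfov': 44.71746131316004, 'cx': 311.66059553008813, 'cy': 246.5249809065272, 'xyz': array([ 0.05844365, -1.10697256,  0.50210975]), 'attitude': array([ 0.82167932, -0.19772079,  0.13762489, -0.51653555])}
{'t': 0.1, 'q': array([-1.46850520e+00,  5.28384749e-01,  1.43374502e+00, -2.68357267e-06,
        1.18136777e+00, -1.78497380e-01]), 'qd': array([ 0.00068435, -0.00119458, -0.00486966,  0.00067057,  0.00221848,
       -0.0006009 ]), 'tau': array([ 3.99702424e-05, -4.43306029e+01, -1.78585392e+01, -1.18336948e-04,
        3.90519679e-03, -1.69060951e-05]), 'tcp_pos': array([ 0.17316246, -0.59990531,  0.23843361]), 'tool_rot': array([ 9.90160383e-01,  1.39933941e-01,  3.50422616e-05, -9.51796855e-04]), 'force': array([0.22758223, 0.57564172, 0.66390156]), 'ft_torque': array([-0.01030385, -0.10165442, -0.00404707]), 'gripper_force': 0.0, 'finger_gap': 0.999292277420605}
```

View pics/top0.png

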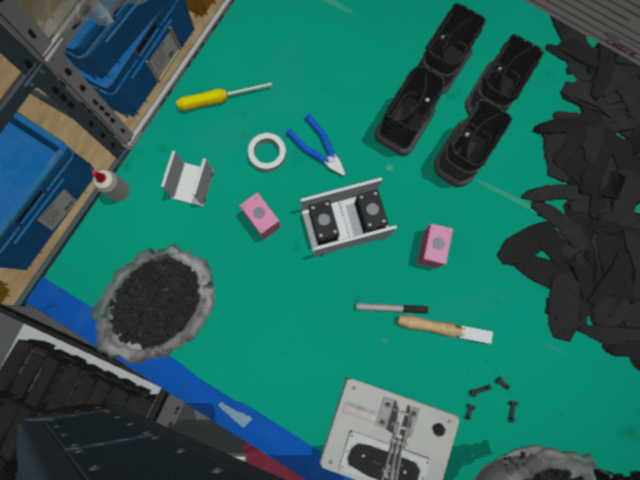

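View pics/side0.png

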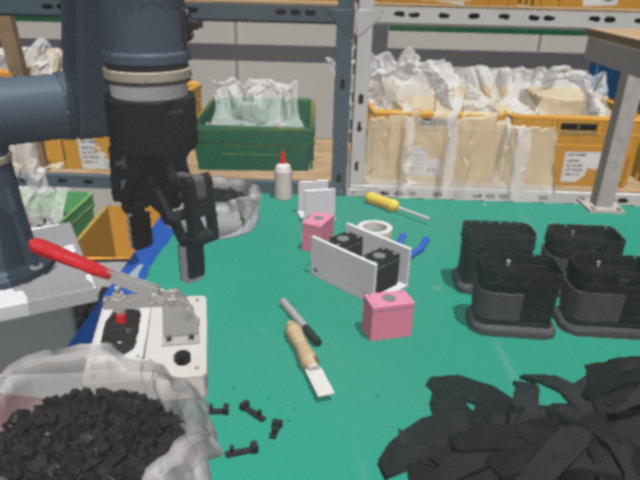

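```bash
cat > h.py <<'E'
import numpy as np, cv2
from scipy.spatial.transform import Rotation as R
from station import *
def cast(n,uv,z):
    c=get_calibration(n); f=240/np.tan(np.radians(c["vfov"]/2)); uv=np.atleast_2d(uv).astype(float)
    r=np.c_[(uv[:,0]-c["cx"])/f,(uv[:,1]-c["cy"])/f,np.ones(len(uv))]
    w=R.from_quat(c["attitude"]).apply(r); s=(z-c["xyz"][2])/w[:,2]
    return c["xyz"]+w*s[:,None]
def world(n,d):
    c=get_calibration(n); f=240/np.tan(np.radians(c["vfov"]/2)); v,u=np.mgrid[:480,:640]
    p=np.c_[((u-c["cx"])/f*d).ravel(),((v-c["cy"])/f*d).ravel(),d.ravel()]
    return (R.from_quat(c["attitude"]).apply(p)+c["xyz"]).reshape(480,640,3)
def rect(P):  # xy in mm
    c,s,a=cv2.minAreaRect((P[:,:2]*1000).astype(np.float32)); return np.round(c,1),np.round(s,1),round(a,1)
E
python3 - <<'E'
from h import *
p=cv2.imread("pics/top0.png"); d=np.load("top0.npy"); W=world("top",d); z=W[...,2]
print("bench z",np.median(z[250:300,250:350]))
def box(a,b,c,e):
    m=np.zeros((480,640),bool); m[b:e,a:c]=1; return m
g=p.max(2)
for n,b in (("holder",(158,145,218,210)),("carrier",(296,172,400,262))):
    B=box(*b)&(d>0)
    top=B&(z>.068)&(z<.09)
    print(n,"top px",top.sum(),np.percentile(z[B],[5,50,95,99]).round(3))
    k,l,st,ce=cv2.connectedComponentsWithStats(top.astype(np.uint8))
    for i in range(1,k):
        if st[i,4]>15: print("  comp",st[i],rect(W[l==i]),np.median(z[l==i]).round(4))
    print("  all",rect(W[top]))
    allp=B&(z>.003); print("  any",rect(W[allp]))
dark=box(296,172,400,262)&(z>.05)&(z<.072)
k,l,st,ce=cv2.connectedComponentsWithStats(dark.astype(np.uint8))
for i in range(1,k):
    if st[i,4]>100: print("dark",st[i],ce[i],rect(W[l==i]),np.median(W[l==i],0).round(4))
# bright-green-ness: clear-spot check
print("grid z=0 pixels:",[ (u,v,cast("top",(u,v),0)[0,:2].round(3)) for u,v in ((290,290),(320,280),(260,215),(436,245),(154,300))])
c=np.hstack([cv2.resize(p[140:215,150:225],(400,400),interpolation=2),cv2.resize(p[170:270,298:398],(400,400),interpolation=2)]); cv2.imwrite("pics/crop.png",c)
E
```

```text
bench z -0.0003728119096415572
holder top px 332 [-0.002  0.002  0.074  0.077]
  comp [162 151  15  38 169] (array([650. , -16.3]), array([ 7.3, 70.4]), 76.7) 0.0744
  comp [193 158  14  38 163] (array([636.4, -72.2]), array([ 7.4, 69.2]), 76.2) 0.0749
  all (array([643.3, -44.4]), array([65.2, 70.4]), 76.7)
  any (array([657.1, -33.6]), array([129.2, 113.1]), 2.5)
carrier top px 822 [-0.002  0.004  0.074  0.077]
  comp [301 178  82  25 340] (array([ 615.2, -325.7]), array([  7.2, 149.3]), 16.3) 0.0748
  comp [314 225  83  26 330] (array([ 528.5, -350.3]), array([  6.4, 149.2]), 16.0) 0.075
  all (array([ 572. , -337.9]), array([ 96.9, 149.3]), 15.8)
  any (array([ 584.2, -342.3]), array([195.2, 174.4]), 89.8)
dark [301 181  81  24 259] [340.71814672 192.91119691] (array([ 612.5, -325.6]), array([  2.7, 148.4]), 15.7) [ 0.6122 -0.3254  0.0605]
dark [356 189  33  42 879] [371.99203641 209.80659841] (array([ 582.3, -380.7]), array([67.1, 40.7]), 16.1) [ 0.5802 -0.3804  0.0657]
dark [308 200  32  41 859] [323.78928987 220.1757858 ] (array([ 562.1, -294.7]), array([66.5, 40.4]), 15.9) [ 0.5606 -0.2952  0.0657]
dark [314 229  82  23 172] [353.69186047 240.5872093 ] (array([ 525.7, -349.8]), array([  4.5, 147. ]), 14.4) [ 0.525  -0.3478  0.0617]
grid z=0 pixels: [(290, 290, array([ 0.442, -0.235])), (320, 280, array([ 0.461, -0.29 ])), (260, 215, array([ 0.584, -0.175])), (436, 245, array([ 0.53 , -0.508])), (154, 300, array([0.421, 0.016]))]
```

View pics/crop.png

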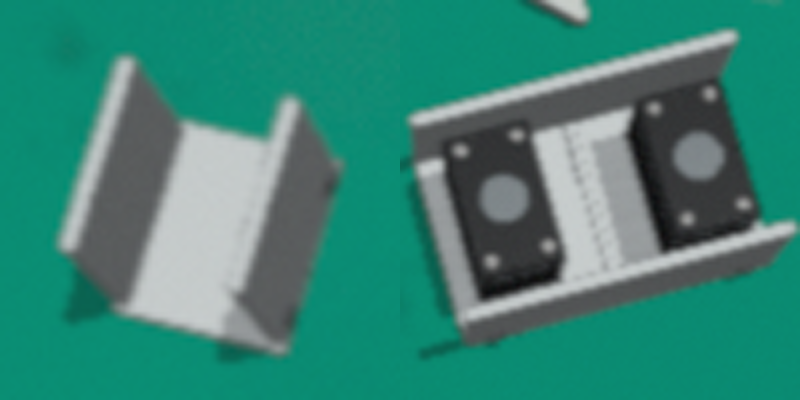

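Both candidates are black boxes with a grey disc, at (324,220) and (372,210) between the carrier plates. The pink lookalikes at (260,215) and (436,245) and the black bins near (410,110) are ruled out. The crop confirms two black housings in the carrier and the empty holder at (188,180). Sizes match: 66x40 tops at z = 66 mm, plates at about 75 mm, carrier 97x149.

Call:
play_rows([
  [[0,0,0],[38,-15.6,3.2],0],
  [[0,0,0],[38,-15.6,3.2],0],
  [[0,0,0],[38,-15.6,3.2],0],
  [[0,0,0],[38,-15.6,3.2],0],
  [[0,0,0],[38,-15.6,3.2],0],
  [[0,0,0],[38,-15.6,3.2],0],
  [[0,0,0],[38,-15.6,3.2],0],
  [[0,0,0],[38,-15.6,3.2],0],
  [[0,0,0],[38,-15.6,3.2],0],
  [[0,0,0],[38,-15.6,3.2],0],
  [[0,0,0],[38,-15.6,3.2],0],
  [[0,0,0],[38,-15.6,3.2],0],
], grip_force=80)

```text
t: 1.1
tcp_pos: [0.5606, -0.2925, 0.2003]
tool_rot: [0.99, 0.14, -0.0, -0.0]
force: [0.4, -0.9, 0.4]
finger_gap: 1.003
gripper_force: 0.0
```

```bash
cat >> h.py <<'E'
def to(x,y,z,yaw):  # tool-frame shift (mm) and turn about tool z (deg) to reach target, tool down; yaw = world angle of tool x
    s=sense(); T=R.from_quat(s["tool_rot"]); 
    tx=T.as_matrix()[:,0]; y0=np.degrees(np.arctan2(tx[1],tx[0]))
    d=(np.array([x,y,z])-s["tcp_pos"])*1000
    print("t",round(s["t"],2),"tcp",s["tcp_pos"].round(4),"yaw",y0.round(2),"tilt",T.as_matrix()[:,2].round(3),"shift",T.inv().apply(d).round(1),"az",round(y0-yaw,2),"F",s["force"].round(2),"M",s["ft_torque"].round(3),"gap",round(s["finger_gap"],3))
E
python3 - <<'E'
from h import *
to(.5600,-.2940,.028,15.8)
p,d=snapshot("wrist");cv2.imwrite("pics/w1.png",p[:,:,::-1])
E
```

```text
t 1.1 tcp [ 0.5606 -0.2925  0.2003] yaw 16.1 tilt [-0.001  0.001 -1.   ] shift [ -0.9   1.5 172.3] az 0.3 F [ 0.37 -0.88  0.39] M [-0.061  0.01  -0.02 ] gap 1.003
```

View pics/w1.png

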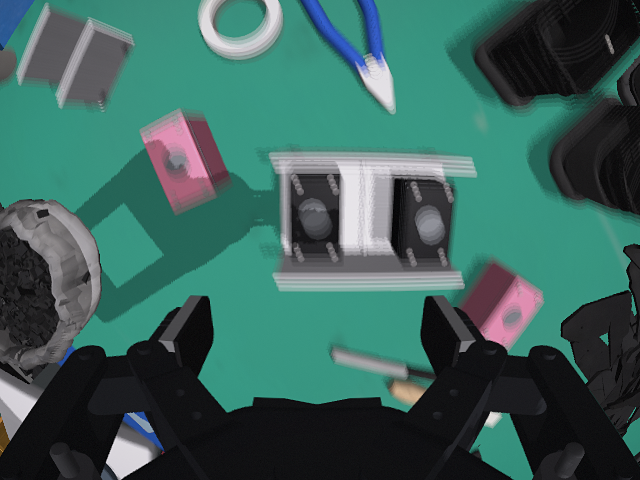

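The wrist view shows housing 1 at (315,215), midway between the fingers (x ≈ 318) and lined up with them; housing 2 is at (425,222). Descending.

Call:
play_rows([
  [[0,0,0.3],[-0.9,1.5,25],0],
  [[0,0,0],[0,0,35],0],
  [[0,0,0],[0,0,35],0],
  [[0,0,0],[0,0,30],0],
  [[0,0,0],[0,0,25],0],
  [[0,0,0],[0,0,15],0],
  [[0,0,0],[0,0,7],0],
  [[0,0,0],[0,0,0],0.3],
  [[0,0,0],[0,0,0],1],
  [[0,0,0],[0,0,0],1],
  [[0,0,0],[0,0,0],1],
  [[0,0,0],[0,0,0],1],
])

```text
t: 2.15
tcp_pos: [0.5599, -0.2964, 0.0307]
tool_rot: [0.991, 0.137, 0.001, 0.001]
force: [-0.8, 0.3, 4.1]
finger_gap: 0.462
gripper_force: 81.5
```

Call:
play_rows([
  [[0,0,0],[0,0,0],1],
  [[0,0,0],[0,0,0],1],
  [[0,0,0],[0,0,0],1],
  [[0,0,0],[0,0,0],1],
])

```text
t: 2.48
tcp_pos: [0.5599, -0.2965, 0.0307]
tool_rot: [0.991, 0.137, 0.001, 0.001]
force: [0.1, 0.1, 6.2]
finger_gap: 0.461
gripper_force: 81.4
```

```bash
python3 - <<'E'
from h import *
to(.5600,-.2940,.20,15.8); print(sense()["gripper_force"])
E
```

```text
t 2.48 tcp [ 0.5599 -0.2965  0.0307] yaw 15.79 tilt [ 0.002 -0.002 -1.   ] shift [   1.    -2.  -169.3] az -0.01 F [0.06 0.13 6.16] M [ 0.259  0.152 -0.004] gap 0.461
81.43537402153015
```

Call:
play_rows([
  [[0,0,0],[0,0,-10],1],
  [[0,0,0],[0,0,-25],1],
  [[0,0,0],[0,0,-40],1],
  [[0,0,0],[0,0,-40],1],
  [[0,0,0],[0,0,-40],1],
  [[0,0,0],[0,0,-15],1],
  [[0,0,0],[0,0,0],1],
  [[0,0,0],[0,0,0],1],
  [[0,0,0],[0,0,0],1],
  [[0,0,0],[0,0,0],1],
  [[0,0,0],[0,0,0],1],
  [[0,0,0],[0,0,0],1],
])

```text
t: 3.48
tcp_pos: [0.5583, -0.2954, 0.1969]
tool_rot: [0.991, 0.137, -0.001, -0.001]
force: [0.7, -0.5, -3.4]
finger_gap: 0.454
gripper_force: 82.1
```

```bash
python3 - <<'E'
from h import *
to(.5600,-.2940,.20,15.8); s=sense(); print(R.from_quat(s["tool_rot"]).inv().apply(s["ft_torque"]))
E
```

```text
t 3.48 tcp [ 0.5583 -0.2954  0.1969] yaw 15.78 tilt [-0.003  0.002 -1.   ] shift [ 2.  -0.9 -3.1] az -0.02 F [ 0.66 -0.45 -3.36] M [ 0.049 -0.038  0.03 ] gap 0.454
[ 0.03700962  0.04966749 -0.03050327]
```

Call:
play_rows([
  [[0,6,0],[0,0,0],1],
  [[0,7,0],[0,0,0],1],
  [[0,7,0],[0,0,0],1],
  [[0,7,0],[0,0,0],1],
  [[0,3,0],[0,0,0],1],
  [[0,0,0],[0,0,0],1],
  [[0,0,0],[0,0,0],1],
  [[0,0,0],[0,0,0],1],
  [[0,0,0],[0,0,0],1],
  [[0,-7,0],[0,0,0],1],
  [[0,-7,0],[0,0,0],1],
  [[0,-7,0],[0,0,0],1],
])

```text
t: 4.48
tcp_pos: [0.5595, -0.2957, 0.1997]
tool_rot: [0.987, 0.137, 0.078, -0.011]
force: [-0.2, 0.6, -5.2]
finger_gap: 0.461
gripper_force: 82.1
```

Call:
play_rows([
  [[0,-6,0],[0,0,0],1],
  [[0,-3,0],[0,0,0],1],
  [[0,0,0],[0,0,0],1],
  [[0,0,0],[0,0,0],1],
  [[0,0,0],[0,0,0],1],
  [[0,0,0],[0,0,0],1],
  [[0,0,0],[0,0,0],1],
  [[0,0,0],[0,0,0],1],
])

```text
t: 5.15
tcp_pos: [0.5584, -0.2955, 0.1985]
tool_rot: [0.99, 0.138, 0.003, -0.002]
force: [0.1, -0.3, -4.2]
finger_gap: 0.463
gripper_force: 82.0
```

```bash
python3 - <<'E'
from h import *
to(.5600,-.2940,.20,15.8); s=sense(); print(R.from_quat(s["tool_rot"]).inv().apply(s["ft_torque"]))
E
```

```text
t 5.15 tcp [ 0.5584 -0.2955  0.1985] yaw 15.85 tilt [ 0.005  0.005 -1.   ] shift [ 1.9 -1.  -1.5] az 0.05 F [ 0.08 -0.26 -4.22] M [ 0.033 -0.015 -0.013] gap 0.463
[0.02742329 0.02319697 0.0127416 ]
```

Call:
play_rows([
  [[0,-6,0],[0,0,0],1],
  [[0,-7,0],[0,0,0],1],
  [[0,-7,0],[0,0,0],1],
  [[0,-7,0],[0,0,0],1],
  [[0,-3,0],[0,0,0],1],
  [[0,0,0],[0,0,0],1],
  [[0,0,0],[0,0,0],1],
  [[0,0,0],[0,0,0],1],
  [[0,0,0],[0,0,0],1],
  [[0,7,0],[0,0,0],1],
  [[0,7,0],[0,0,0],1],
  [[0,7,0],[0,0,0],1],
])

```text
t: 6.15
tcp_pos: [0.5593, -0.2955, 0.1998]
tool_rot: [0.988, 0.138, -0.071, 0.01]
force: [-0.3, 0.6, -3.5]
finger_gap: 0.457
gripper_force: 82.2
```

Call:
play_rows([
  [[0,6,0],[0,0,0],1],
  [[0,3,0],[0,0,0],1],
  [[0,0,0],[0,0,0],1],
  [[0,0,0],[0,0,0],1],
  [[0,0,0],[0,0,0],1],
  [[0,0,0],[0,0,0],1],
  [[0,0,0],[0,0,0],1],
  [[0,0,0],[0,0,0],1],
])

```text
t: 6.82
tcp_pos: [0.5597, -0.2946, 0.1981]
tool_rot: [0.99, 0.139, 0.003, -0.002]
force: [0.8, 0.5, -3.8]
finger_gap: 0.461
gripper_force: 82.3
```

```bash
python3 - <<'E'
from h import *
to(.5600,-.2940,.20,15.8); s=sense(); print(R.from_quat(s["tool_rot"]).inv().apply(s["ft_torque"]))
E
```

```text
t 6.82 tcp [ 0.5597 -0.2946  0.1981] yaw 16.0 tilt [ 0.005  0.005 -1.   ] shift [ 0.5 -0.5 -1.9] az 0.2 F [ 0.8   0.46 -3.83] M [-0.076 -0.012  0.023] gap 0.461
[-0.07593674 -0.0090695  -0.02350757]
```

Single readings are too noisy, so I'll average at the level pose, using camera calls to advance time.

```bash
cat >> h.py <<'E'
def avg(n=15):
    M=[];F=[];Q=[];
    for i in range(n):
        s=sense(); T=R.from_quat(s["tool_rot"]).inv(); M.append(T.apply(s["ft_torque"]));F.append(s["force"]);Q.append(s["tau"]); snapshot("top")
    M=np.array(M); print("M",M.mean(0).round(4),"+-",(M.std(0)/n**.5).round(4),"F",np.mean(F,0).round(2),"tau",np.mean(Q,0).round(3),(np.std(Q,0)).round(3))
E
python3 -c "
from h import *
avg()"
```

```text
M [-0.0163 -0.0153  0.0009] +- [0.0095 0.0082 0.0052] F [ 0.07  0.13 -3.91] tau [ 1.0000e-02 -4.7874e+01 -1.7831e+01  3.6000e-02 -1.2000e-02  0.0000e+00] [0.04  0.068 0.015 0.004 0.001 0.001]
```

Call:
play_rows([
  [[0,6,0],[0,0,0],1],
  [[0,7,0],[0,0,0],1],
  [[0,7,0],[0,0,0],1],
  [[0,7,0],[0,0,0],1],
  [[0,3,0],[0,0,0],1],
  [[0,0,0],[0,0,0],1],
  [[0,0,0],[0,0,0],1],
  [[0,0,0],[0,0,0],1],
  [[0,0,0],[0,0,0],1],
  [[0,-7,0],[0,0,0],1],
  [[0,-7,0],[0,0,0],1],
  [[0,-7,0],[0,0,0],1],
])

```text
t: 8.57
tcp_pos: [0.5596, -0.2948, 0.1993]
tool_rot: [0.987, 0.138, 0.081, -0.013]
force: [0.6, 0.9, -3.4]
finger_gap: 0.462
gripper_force: 82.2
```

Call:
play_rows([
  [[0,-6,0],[0,0,0],1],
  [[0,-3,0],[0,0,0],1],
  [[0,0,0],[0,0,0],1],
  [[0,0,0],[0,0,0],1],
  [[0,0,0],[0,0,0],1],
  [[0,0,0],[0,0,0],1],
])

```text
t: 9.07
tcp_pos: [0.5584, -0.294, 0.1978]
tool_rot: [0.99, 0.14, 0.006, -0.005]
force: [-0.1, -0.3, -4.5]
finger_gap: 0.459
gripper_force: 82.2
```

```bash
python3 -c "
from h import *
avg();to(.5600,-.2940,.030,15.8)"
```

```text
M [ 0.0024 -0.0188  0.0051] +- [0.0074 0.0067 0.009 ] F [-0.04  0.17 -3.8 ] tau [ 6.5000e-02 -4.7757e+01 -1.7776e+01  7.2000e-02 -1.7000e-02 -1.0000e-03] [0.152 0.04  0.038 0.011 0.004 0.001]
t 9.82 tcp [ 0.5593 -0.2941  0.1981] yaw 16.09 tilt [ 0.011  0.01  -1.   ] shift [ -1.5   1.2 168. ] az 0.29 F [-0.34  0.95 -3.29] M [0.016 0.022 0.043] gap 0.458
```

The averaged moment about the housing's y is -0.015 and then -0.019 N m after opposite tips, against 0.09 expected for a rattler. Housing 1 is sound, so it goes back.

Call:
play_rows([
  [[-0.4,-0.75,0.2],[-0.5,1.5,0],1],
  [[0,0,0],[0,0,30],1],
  [[0,0,0],[0,0,40],1],
  [[0,0,0],[0,0,40],1],
  [[0,0,0],[0,0,30],1],
  [[0,0,0],[0,0,14],1],
  [[0,0,0],[0,0,6],1],
  [[0,0,0],[0,0,3],1],
  [[0,0,0],[0,0,1.5],1],
  [[0,0,0],[0,0,0],1],
])

```text
t: 10.65
tcp_pos: [0.5602, -0.2965, 0.0347]
tool_rot: [0.99, 0.138, 0.001, 0.001]
force: [-0.3, -0.0, -3.0]
finger_gap: 0.458
gripper_force: 84.1
```

```bash
python3 -c "
from h import *
to(.5600,-.2960,.030,15.8)"
```

```text
t 10.65 tcp [ 0.5602 -0.2965  0.0347] yaw 15.89 tilt [ 0.002 -0.002 -1.   ] shift [-0.1 -0.6  4.7] az 0.09 F [-0.31 -0.01 -2.99] M [ 0.039  0.019 -0.006] gap 0.458
```

Call:
play_rows([
  [[0,0,0],[0,0,2.2],1],
  [[0,0,0],[0,0,2],1],
  [[0,0,0],[0,0,0],1],
  [[0,0,0],[0,0,0],1],
])

```text
t: 10.98
tcp_pos: [0.5603, -0.2965, 0.0308]
tool_rot: [0.99, 0.138, 0.001, 0.001]
force: [1.1, -0.4, 1.1]
finger_gap: 0.459
gripper_force: 84.5
```

```bash
python3 -c "
from h import *
to(.5600,-.2960,.030,15.8)"
```

```text
t 10.98 tcp [ 0.5603 -0.2965  0.0308] yaw 15.88 tilt [ 0.003 -0.002 -1.   ] shift [-0.1 -0.6  0.8] az 0.08 F [ 1.15 -0.41  1.07] M [-0.004  0.012 -0.001] gap 0.459
```

Call:
play_rows([
  [[0,0,0],[0,0,0],0],
  [[0,0,0],[0,0,0],0],
  [[0,0,0],[0,0,0],0],
  [[0,0,0],[0,0,0],0],
  [[0,0,0],[0,0,0],0],
  [[0,0,0],[0,0,-25],0],
  [[0,0,0],[0,0,-40],0],
  [[0,0,0],[0,0,-40],0],
  [[0,0,0],[0,30,0],0],
  [[0,0,0],[0,35,0],0],
  [[0,0,0],[0,23,0],0],
  [[0,0,0],[0,0,0],0],
])

```text
t: 11.98
tcp_pos: [0.5848, -0.3862, 0.1354]
tool_rot: [0.991, 0.137, 0.002, 0.003]
force: [-0.2, -0.6, -0.5]
finger_gap: 1.001
gripper_force: 0.0
```

```bash
python3 - <<'E'
from h import *
to(.583,-.3810,.028,15.8)
d=snapshot("top")[1]; W=world("top",d);z=W[...,2]; 
p,_=snapshot("side"); cv2.imwrite("pics/s2.png",p[:,:,::-1])
E
```

```text
t 11.98 tcp [ 0.5848 -0.3862  0.1354] yaw 15.71 tilt [ 0.005 -0.006 -1.   ] shift [ -0.6  -6.2 107.3] az -0.09 F [-0.18 -0.59 -0.49] M [-0.021 -0.021  0.053] gap 1.001
```

View pics/s2.png

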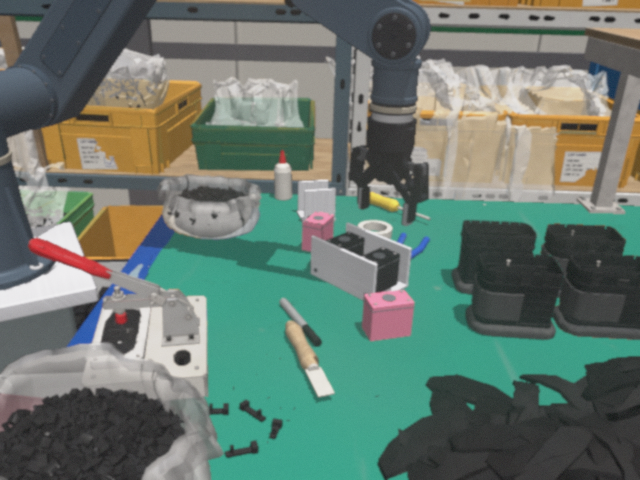

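The side view shows housing 1 back upright in the carrier (350,243), and housing 2 beside it (380,262). Now grasping housing 2.

Call:
play_rows([
  [[0.4,-0.2,-0.1],[-0.6,-5,10],0],
  [[0,0,0],[0,0,30],0],
  [[0,0,0],[0,0,35],0],
  [[0,0,0],[0,0,22],0],
  [[0,0,0],[0,0,8],0],
  [[0,0,0],[0,0,0],0.3],
  [[0,0,0],[0,0,0],1],
  [[0,0,0],[0,0,0],1],
  [[0,0,0],[0,0,0],1],
  [[0,0,0],[0,0,0],1],
  [[0,0,0],[0,0,0],1],
  [[0,0,0],[0,0,0],1],
])

```text
t: 13.08
tcp_pos: [0.5824, -0.3766, 0.0319]
tool_rot: [0.99, 0.139, -0.0, -0.001]
force: [0.6, -0.3, 6.8]
finger_gap: 0.461
gripper_force: 81.5
```

Call:
play_rows([
  [[0,0,0],[0,0,0],1],
  [[0,0,0],[0,0,-10],1],
  [[0,0,0],[0,0,-25],1],
  [[0,0,0],[0,0,-40],1],
  [[0,0,0],[0,0,-40],1],
  [[0,0,0],[0,0,-40],1],
  [[0,0,0],[0,0,-15],1],
  [[0,6,0],[0,0,0],1],
  [[0,7,0],[0,0,0],1],
  [[0,7,0],[0,0,0],1],
  [[0,7,0],[0,0,0],1],
  [[0,3,0],[0,0,0],1],
])

```text
t: 14.08
tcp_pos: [0.5785, -0.3751, 0.198]
tool_rot: [0.957, 0.132, 0.255, -0.041]
force: [-0.4, -0.1, -6.0]
finger_gap: 0.461
gripper_force: 82.2
```

Call:
play_rows([
  [[0,0,0],[0,0,0],1],
  [[0,0,0],[0,0,0],1],
  [[0,0,0],[0,0,0],1],
  [[0,0,0],[0,0,0],1],
  [[0,-7,0],[0,0,0],1],
  [[0,-7,0],[0,0,0],1],
  [[0,-7,0],[0,0,0],1],
  [[0,-6,0],[0,0,0],1],
  [[0,-3,0],[0,0,0],1],
  [[0,0,0],[0,0,0],1],
  [[0,0,0],[0,0,0],1],
  [[0,0,0],[0,0,0],1],
])

```text
t: 15.08
tcp_pos: [0.5816, -0.3754, 0.199]
tool_rot: [0.99, 0.139, -0.002, -0.004]
force: [-0.1, -0.6, -3.7]
finger_gap: 0.46
gripper_force: 82.2
```

```bash
python3 -c "
from h import *
avg();to(.583,-.3810,.20,15.8)"
```

```text
M [-0.0168  0.0461  0.0017] +- [0.0066 0.0058 0.0066] F [-0.25 -0.11 -4.11] tau [ 1.6700e-01 -5.3132e+01 -1.9358e+01 -2.3000e-02  5.6000e-02 -0.0000e+00] [0.275 0.046 0.094 0.02  0.01  0.001]
t 15.83 tcp [ 0.5817 -0.3761  0.1994] yaw 15.99 tilt [-0.005  0.005 -1.   ] shift [-0.1  5.  -0.7] az 0.19 F [-0.18 -0.16 -4.21] M [ 0.042 -0.057 -0.013] gap 0.457
```

Call:
play_rows([
  [[0,-6,0],[0,0,0],1],
  [[0,-7,0],[0,0,0],1],
  [[0,-7,0],[0,0,0],1],
  [[0,-7,0],[0,0,0],1],
  [[0,-3,0],[0,0,0],1],
  [[0,0,0],[0,0,0],1],
  [[0,0,0],[0,0,0],1],
  [[0,0,0],[0,0,0],1],
  [[0,0,0],[0,0,0],1],
  [[0,7,0],[0,0,0],1],
  [[0,7,0],[0,0,0],1],
  [[0,7,0],[0,0,0],1],
])

```text
t: 16.83
tcp_pos: [0.5819, -0.3766, 0.2009]
tool_rot: [0.987, 0.138, -0.076, 0.009]
force: [0.2, -0.0, -3.7]
finger_gap: 0.459
gripper_force: 82.7
```

Call:
play_rows([
  [[0,6,0],[0,0,0],1],
  [[0,3,0],[0,0,0],1],
  [[0,0,0],[0,0,0],1],
  [[0,0,0],[0,0,0],1],
  [[0,0,0],[0,0,0],1],
])

```text
t: 17.25
tcp_pos: [0.5816, -0.3765, 0.2001]
tool_rot: [0.99, 0.139, -0.002, -0.003]
force: [0.3, -0.3, -4.5]
finger_gap: 0.46
gripper_force: 82.7
```

```bash
python3 -c "
from h import *
avg();to(.583,-.3810,.20,15.8);to(.41,-.24,.20,15.8)"
```

```text
M [ 0.0054 -0.0343 -0.0093] +- [0.0086 0.0088 0.0076] F [ 0.09 -0.14 -4.43] tau [-1.4300e-01 -5.3356e+01 -1.9385e+01  2.2000e-02  2.0000e-02  1.0000e-03] [0.241 0.179 0.051 0.019 0.009 0.001]
t 18.0 tcp [ 0.5817 -0.3761  0.1994] yaw 15.98 tilt [-0.005  0.005 -1.   ] shift [-0.1  5.  -0.7] az 0.18 F [-0.01 -0.59 -4.23] M [-0.009 -0.019  0.012] gap 0.46
t 18.0 tcp [ 0.5817 -0.3761  0.1994] yaw 15.98 tilt [-0.005  0.005 -1.   ] shift [-127.6 -178.2    1. ] az 0.18 F [-0.01 -0.59 -4.23] M [-0.009 -0.019  0.012] gap 0.46
```

Housing 2's averaged moment swings from +0.046 to -0.034 N m: it is the rattler. Carrying it to the clear spot.

Call:
play_rows([
  [[-0.35,0.2,0.2],[-10.6,-14.2,0],1],
  [[0,0,0],[-21,-29,0],1],
  [[0,0,0],[-21,-29,0],1],
  [[0,0,0],[-21,-29,0],1],
  [[0,0,0],[-21,-29,0],1],
  [[0,0,0],[-21,-29,0],1],
  [[0,0,0],[-12,-19,20],1],
  [[0,0,0],[0,0,35],1],
  [[0,0,0],[0,0,40],1],
  [[0,0,0],[0,0,35],1],
  [[0,0,0],[0,0,25],1],
  [[0,0,0],[0,0,10],1],
])

```text
t: 19.0
tcp_pos: [0.4098, -0.239, 0.0321]
tool_rot: [0.991, 0.137, -0.001, -0.002]
force: [0.2, 0.3, -5.2]
finger_gap: 0.459
gripper_force: 84.3
```

Call:
play_rows([
  [[0,0,0],[0,0,2],1],
  [[0,0,0],[0,0,0],1],
  [[0,0,0],[0,0,0],1],
])

```text
t: 19.25
tcp_pos: [0.4115, -0.2403, 0.0338]
tool_rot: [0.991, 0.137, 0.001, 0.001]
force: [-0.4, 0.4, -3.5]
finger_gap: 0.461
gripper_force: 84.3
```

```bash
python3 -c "
from h import *
to(.41,-.24,.0255,15.8)"
```

```text
t 19.25 tcp [ 0.4115 -0.2403  0.0338] yaw 15.79 tilt [ 0.002 -0.002 -1.   ] shift [-1.3 -0.7  8.3] az -0.01 F [-0.37  0.38 -3.46] M [-0.039  0.066 -0.005] gap 0.461
```

Call:
play_rows([
  [[0,0,0],[0,0,3.5],1],
  [[0,0,0],[0,0,3],1],
  [[0,0,0],[0,0,1.5],1],
  [[0,0,0],[0,0,0],1],
  [[0,0,0],[0,0,0],1],
])

```text
t: 19.67
tcp_pos: [0.4111, -0.2399, 0.0259]
tool_rot: [0.991, 0.137, 0.001, 0.001]
force: [0.6, -0.1, 5.8]
finger_gap: 0.458
gripper_force: 85.4
```

```bash
python3 -c "
from h import *
to(.41,-.24,.0255,15.8)"
```

```text
t 19.67 tcp [ 0.4111 -0.2399  0.0259] yaw 15.79 tilt [ 0.002 -0.001 -1.   ] shift [-1.1 -0.2  0.4] az -0.01 F [ 0.61 -0.07  5.77] M [0.146 0.19  0.055] gap 0.458
```

Call:
play_rows([
  [[0,0,0],[0,0,0],0],
  [[0,0,0],[0,0,0],0],
  [[0,0,0],[0,0,0],0],
  [[0,0,0],[0,0,0],0],
  [[0,0,0],[0,0,0],0],
  [[0,0,0],[0,0,-30],0],
  [[0,0,0],[0,0,-40],0],
  [[0,0,-6],[0,0,-30],0],
  [[0,0,-7],[0,0,0],0],
  [[0,0,-7],[0,0,0],0],
  [[0,0,-7],[0,0,0],0],
  [[0,0,-7],[0,0,0],0],
])

```text
t: 20.67
tcp_pos: [0.4103, -0.2393, 0.1249]
tool_rot: [0.906, 0.424, 0.0, 0.0]
force: [0.2, -0.4, -0.6]
finger_gap: 1.002
gripper_force: 0.0
```

Call:
play_rows([
  [[0,0,-7],[0,0,0],0],
  [[0,0,-7],[0,0,0],0],
  [[0,0,-7],[0,0,0],0],
  [[0,0,-7],[0,0,0],0],
  [[0,0,-7],[0,0,0],0],
  [[0,0,-7],[0,0,0],0],
  [[0,0,-7],[0,0,0],0],
  [[0,0,-7],[0,0,0],0],
  [[0,0,0],[0,0,0],0],
  [[0,0,0],[0,0,0],0],
])

```text
t: 21.5
tcp_pos: [0.4103, -0.2393, 0.1245]
tool_rot: [0.605, 0.797, 0.0, -0.0]
force: [0.6, -0.1, 0.4]
finger_gap: 1.0
gripper_force: 0.0
```

```bash
python3 - <<'E'
from h import *
to(.411,-.240,.0255,105.8)
c=get_calibration("wrist"); print(c)
p,d=snapshot("wrist");cv2.imwrite("pics/w2.png",p[:,:,::-1])
E
```

```text
t 21.5 tcp [ 0.4103 -0.2393  0.1245] yaw 105.61 tilt [-0.     0.001 -1.   ] shift [-1.   0.5 99. ] az -0.19 F [ 0.6 -0.1  0.4] M [-0.05   0.013  0.004] gap 1.0
{'vfov': 65.70646984690485, 'cx': 316.61172632171724, 'cy': 236.27397587710223, 'xyz': array([ 0.39124404, -0.16900347,  0.26058846]), 'attitude': array([0.98081891, 0.13422325, 0.01893573, 0.14007078])}
```

View pics/w2.png

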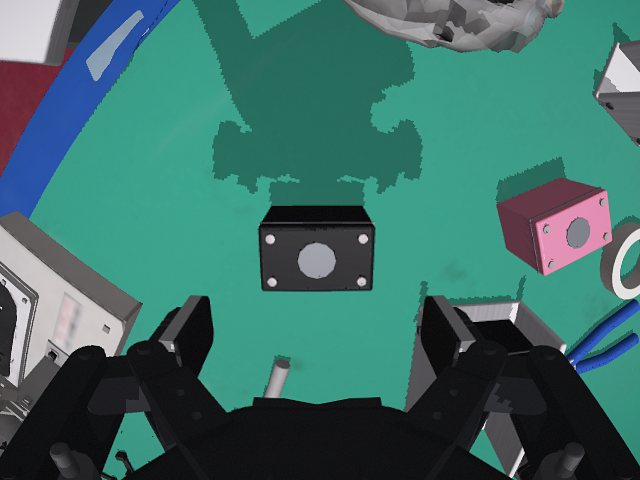

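The wrist view shows the housing upright on the bench, its disc at (317,261), centred between the fingers (x ≈ 318) with its length along the closing line. Descending and gripping across the 66 mm.

Call:
play_rows([
  [[0,0,-0.2],[-1,0.5,20],0],
  [[0,0,0],[0,0,30],0],
  [[0,0,0],[0,0,28],0],
  [[0,0,0],[0,0,14],0],
  [[0,0,0],[0,0,5],0],
  [[0,0,0],[0,0,0],0.1],
  [[0,0,0],[0,0,0],1],
  [[0,0,0],[0,0,0],1],
  [[0,0,0],[0,0,0],1],
  [[0,0,0],[0,0,0],1],
  [[0,0,0],[0,0,0],1],
  [[0,0,0],[0,0,0],1],
])

```text
t: 22.55
tcp_pos: [0.4115, -0.2404, 0.0283]
tool_rot: [0.602, 0.799, 0.0, 0.001]
force: [-0.3, 0.6, 4.3]
finger_gap: 0.762
gripper_force: 89.6
```

```bash
python3 - <<'E'
from h import *
to(.6433,-.0444,.16,76.4)
E
```

```text
t 22.55 tcp [ 0.4115 -0.2404  0.0283] yaw 105.98 tilt [ 0.001 -0.001 -1.   ] shift [ 124.6  276.9 -131.7] az 29.58 F [-0.27  0.59  4.31] M [ 0.005  0.239 -0.006] gap 0.762
```

Call:
play_rows([
  [[0,0,0],[0,0,-12],1],
  [[0,0,0],[0,0,-40],1],
  [[0,0,0],[0,0,-40],1],
  [[0,0,0],[0,0,-40],1],
  [[0,0,0],[10,22,0],1],
  [[0,0,0],[16,35,0],1],
  [[0,0,0],[16,35,0],1],
  [[0,0,0],[16,35,0],1],
  [[0,0,0],[16,35,0],1],
  [[0,0,0],[16,35,0],1],
  [[0,0,0],[16,35,0],1],
  [[0,0,0],[16,35,0],1],
])

```text
t: 23.55
tcp_pos: [0.6345, -0.0475, 0.1588]
tool_rot: [0.602, 0.799, -0.0, -0.001]
force: [0.9, -0.5, -4.4]
finger_gap: 0.759
gripper_force: 100.1
```

Call:
play_rows([
  [[0,0,5.6],[2.6,9.9,0],1],
  [[0,0,6],[0,0,0],1],
  [[0,0,6],[0,0,0],1],
  [[0,0,6],[0,0,0],1],
  [[0,0,6],[0,0,0],1],
  [[0,0,0],[0,0,0],1],
  [[0,0,0],[0,0,0],1],
])

```text
t: 24.13
tcp_pos: [0.6422, -0.0439, 0.1588]
tool_rot: [0.785, 0.619, -0.001, -0.001]
force: [0.8, -0.4, -4.0]
finger_gap: 0.759
gripper_force: 100.2
```

```bash
python3 - <<'E'
from h import *
to(.6433,-.0444,.035,76.4)
p,d=snapshot("wrist");q,_=snapshot("top"); cv2.imwrite("pics/w3.png",np.hstack([cv2.resize(p,(480,360)),cv2.resize(q[90:290,100:270],(306,360))])[:,:,::-1])
E
```

```text
t 24.13 tcp [ 0.6422 -0.0439  0.1588] yaw 76.54 tilt [-0.002  0.001 -1.   ] shift [ -0.3   1.5 123.8] az 0.14 F [ 0.82 -0.36 -3.97] M [0.032 0.039 0.023] gap 0.759
```

View pics/w3.png

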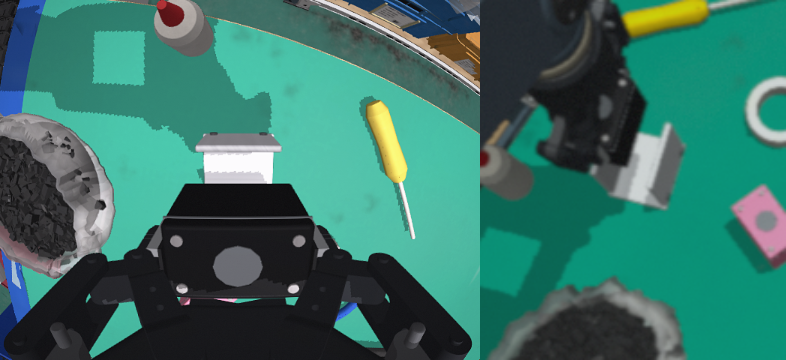

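The wrist view shows the holder's far plate (238,142) square to the held housing and centred on it (238,265). Descending.

Call:
play_rows([
  [[0,0,0.1],[-0.3,1.5,20],1],
  [[0,0,0],[0,0,20],1],
  [[0,0,0],[0,0,12],1],
  [[0,0,0],[0,0,10],1],
  [[0,0,0],[0,0,12],1],
  [[0,0,0],[0,0,15],1],
  [[0,0,0],[0,0,15],1],
  [[0,0,0],[0,0,8],1],
  [[0,0,0],[0,0,4],1],
  [[0,0,0],[0,0,0],1],
  [[0,0,0],[0,0,0],1],
])

```text
t: 25.15
tcp_pos: [0.6449, -0.0449, 0.044]
tool_rot: [0.786, 0.618, 0.0, 0.0]
force: [-0.0, -0.9, -4.1]
finger_gap: 0.762
gripper_force: 100.2
```

```bash
python3 - <<'E'
from h import *
to(.6433,-.0444,.0345,76.4)
E
```

```text
t 25.15 tcp [ 0.6449 -0.0449  0.044 ] yaw 76.29 tilt [ 0.001  0.    -1.   ] shift [ 0.1 -1.7  9.5] az -0.11 F [-0.02 -0.89 -4.11] M [ 0.066 -0.016 -0.002] gap 0.762
```

Inside the plates with no side force.

Call:
play_rows([
  [[0,0,0],[0,0,4],1],
  [[0,0,0],[0,0,3],1],
  [[0,0,0],[0,0,2],1],
  [[0,0,0],[0,0,1],1],
  [[0,0,0],[0,0,0],1],
  [[0,0,0],[0,0,0],1],
])

```text
t: 25.65
tcp_pos: [0.6446, -0.0448, 0.0344]
tool_rot: [0.786, 0.618, 0.0, 0.0]
force: [-0.9, 0.5, 1.3]
finger_gap: 0.761
gripper_force: 100.8
```

```bash
python3 - <<'E'
from h import *
to(.6433,-.0444,.0345,76.4)
E
```

```text
t 25.65 tcp [ 0.6446 -0.0448  0.0344] yaw 76.29 tilt [ 0.  0. -1.] shift [ 0.1 -1.4 -0.1] az -0.11 F [-0.95  0.52  1.31] M [0.123 0.362 0.022] gap 0.761
```

Call:
play_rows([
  [[0,0,0],[0,0,0],0],
  [[0,0,0],[0,0,0],0],
  [[0,0,0],[0,0,0],0],
  [[0,0,0],[0,0,0],0],
  [[0,0,0],[0,0,-10],0],
  [[0,0,0],[0,0,-30],0],
  [[0,0,0],[0,0,-40],0],
  [[0,0,0],[0,0,-40],0],
  [[0,0,0],[0,0,-40],0],
  [[0,0,0],[-10,-38,0],0],
  [[0,0,0],[-10,-38,0],0],
  [[0,0,0],[-10,-38,0],0],
])

```text
t: 26.65
tcp_pos: [0.5261, -0.0471, 0.1955]
tool_rot: [0.786, 0.618, 0.001, 0.001]
force: [-0.5, 0.1, -0.5]
finger_gap: 1.0
gripper_force: 0.0
```

Call:
play_rows([
  [[0,0,0],[-10,-38,0],0],
  [[0,0,0],[-10,-38,0],0],
  [[0,0,0],[0,0,0],0],
  [[0,0,0],[0,0,0],0],
  [[0,0,0],[0,0,0],0],
])

```text
t: 27.07
tcp_pos: [0.4493, -0.0489, 0.1947]
tool_rot: [0.787, 0.617, 0.001, 0.001]
force: [1.0, 0.5, 0.8]
finger_gap: 0.999
gripper_force: 0.0
```

```bash
python3 - <<'E'
from h import *
p,d=snapshot("top"); W=world("top",d); z=W[...,2]; g=p.max(2)
for n,(a,b,c,e) in (("holder",(158,145,218,210)),("carrier",(296,172,400,262))):
    m=np.zeros_like(z,bool); m[b:e,a:c]=1; m&=(z>.060)&(z<.0705)&(g<200)
    k,l,st,ce=cv2.connectedComponentsWithStats(cv2.erode(m.astype(np.uint8),np.ones((3,3))))
    for i in range(1,k):
        if st[i,4]>100:
            P=W[l==i]; A=np.c_[P[:,:2],np.ones(len(P))]; co=np.linalg.lstsq(A,P[:,2],rcond=None)[0]
            print(n,st[i],rect(P),"z",np.median(P[:,2]).round(4),"slope",co[:2].round(3))
cv2.imwrite("pics/end.png",cv2.resize(p[120:280,130:420],(797,440))[:,:,::-1]); print(sense()["t"])
E
```

```text
holder [173 156  29  36 606] (array([644.4, -47.4]), array([37.3, 63.7]), 76.4) z 0.0659 slope [ 0.005 -0.007]
carrier [312 201  28  38 629] (array([ 562.6, -298. ]), array([62.4, 36.1]), 15.8) z 0.0659 slope [-0.002  0.004]
27.1167
```

View pics/end.png

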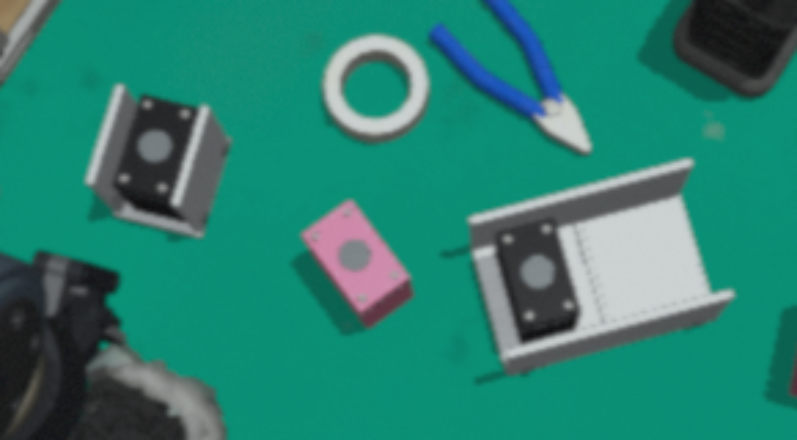

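The final top view shows the rattler upright in the holder (155,147), its top at z = 66 mm and 1–3 mm off centre. The sound housing is upright in the carrier (538,272), also at z = 66 mm. The arm is clear of everything.

```bash
python3 -c "
from station import *
print(sign_off())"
```

```text
the job is handed in; nothing more can be done
None
```

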